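Work the sagging bolt of a laser guard and hold its gate ajar

ROBOT

A 6-joint arm with a two-finger parallel gripper is mounted at the origin on a cart in front of the work surface, level with it; the furniture and walls round the work are solid. World frame = base frame: x ahead of the robot, y to its left, z up, the work surface at z = 0. Lengths are in m, angles in rad, forces in N, time in s.
With the tool pointing down it reaches from about 0.275 to 0.75 m from the base axis. Payload 10.2 kg.
Tool frame: the origin (TCP) lies midway between the tips of the shut fingers; the grasp point (between the pads) lies 19 mm behind it (ctrl.grip_depth is the distance from the TCP to the grasp point, in m); z points along the fingers, y is the line along which they close (so a half turn about z gives the same grasp; the last joint's range is limited). The gripper opens to 88 mm and grips with 3 to 60 N. Pads are 18 mm wide; open, the fingers measure 123 mm over their backs; the gripper's body (75 mm by 187 mm) begins 45 mm behind the grasp point.
Start: joints at [0.945, 0.313, 1.498, -0, 1.331, -0.223], TCP at [0.206, 0.483, 0.208] pointing down, gripper open.
Joint ranges: [-2.94, 2.94], [-0.97, 2.17], [0.19, 2.56], [-1.23, 4.37], [0.02, 3.11], [-2.88, 2.88]. Speed limits (rad/s): [2.39, 2.39, 3.01, 3.14, 3.14, 3.14].

INTERFACE

Orientations are given as a unit quaternion [w, x, y, z].
In Python, from workcell import status, viewer, ctrl, trace, tip_of gives the robot as it stands. The module is installed in compiled form; this text tells all that it offers.
- The arm moves only by the tool servo_tool, never from a script. Its argument "rows" is a list of rows, each an object of numbers: "hand": the closure in counts, from 0 (fully open) to 255 (shut); "tx", "ty", "tz": the shift along the tool's x, y, z in cm; "ax", "ay", "az": the turn, a rotation vector about the tool's x, y, z in rad. In form: [{"hand": .., "tx": .., "ty": .., "tz": .., "ax": .., "ay": .., "az": ..}, ...]. A call has 1 to 8 rows; each row shifts and turns the commanded pose from where the row before left it, along the tool's axes as they then stand; what a row does not reach is not made up. A row lasts 1/12 s, in which the tool goes at most 41.7 mm and 7.16 degrees, less where a joint would pass 70% of its speed; a pose out of reach is approached as far as the arm can. A call with a gripper value outside its range is refused whole. The fingers move at their own pace and stop on an object; the grip force is fixed at half the most. Time passes only in rows, so rows that do not move let the fingers close. It gives the time, the measured TCP pose, the force, the opening and the grip force at its end, in the units of the state.
- status.sense(): the state, without advancing time (a new reading comes with each control period).
- viewer.snapshot(name): name is "side" or "top"; returns (picture, depth): 400x640x3 uint8, blue, green, red; 400x640 float32, m along the optical axis (not along the pixel's ray), 0 where there is no reading.
- viewer.camera_params(name): a dict with "fx", "fy", "cx", "cy" (pixels), "xyz" and "rotation" of the camera in the world. Camera axes: x right, y up, looking along -z (the intrinsics and any distortion apply to the point x, -y, -z); pixel columns grow to the right and rows downward; lengths in m; the calibration is good to about 2 mm. A picture is of the moment at which its call begins. camera_params takes no time and is no camera call.
- ctrl.job_done(): hands the job in; it is judged then, once.
Trained networks look in the newest picture that a camera, given by its name, has taken for a name from the list of things; names that differ only in an ending like _2 or _b are one class to them, and where a whole thing is asked for, a point or a joint stands for the part that bears it (a point fixed in the world has none). Each returns a list of dicts, best first, with "confidence" (0 to 1); they miss things now and then, are a little off and sometimes report something else, mostly with a low value. They report only what shows in the picture. A call takes as long as a camera call. They do not tell look-alikes from the thing itself.
- trace(camera, label): "mask" (400x640 bool, what is visible of it) and "extent" ([left, top, right, bottom] in pixels, round what is visible of it).
- tip_of(camera, label): "position" ([row, column] in pixels: a listed point, or the origin of a listed thing).
The state is a dict: "time": time; "joint_positions": joint angles; "qd": joint speeds; "effort": joint torques, N m; "position": TCP position; "orientation": TCP orientation; "ft_force": force on the tool from outside, world axes, zero at the start; "wrist_torque": the same for the moment, N m; "opening": finger opening in m; "finger_force": force on a finger pad.
Only numpy, scipy, OpenCV 4.12 (cv2) and the standard library are available. Lean on these libraries where they do the work, as an engineer would, in place of code of your own. Each camera call takes 0.05 s, during which the arm holds its last target. There are 200 camera calls.

TASK

The bolt on the gate of the amber laser guard has lost its pull knob: push the black square-bored knob from the desk fully home on the bolt's square stub. With the knob, lift the sagging bolt so that its head clears the bent-up lip of the keeper (never force it against the lip), draw it well back towards the hinge, then push the gate inwards with the knob until it stands about 25 degrees ajar. The gate springs shut by itself, so finish while still gripping the knob, with the gate held steady at that angle, and do not disturb the optics in the guard or the things on the desk.

Things in the scene. Friction and masses are not known exactly. Their poses are not given: they have to be found in the camera images.
- knob_center (a point): centre of the loose pull knob, a black plastic knob with grey ribs, 50 mm long (its x axis), 26 mm wide (y), 34 mm high (z), about 50 g, lying level on the desk: this point is 17 mm up. A square bore 14 mm wide and 26 mm deep, opens in the middle of its +x end, which has a brass band; the ribbed end is solid. Grip it across the 26 mm width.
- knob_mouth (a point): centre of the bore's mouth in the knob's +x end face, 25 mm ahead of the knob's centre; x axis = direction in which the bore opens
- stub_shoulder (a point): root of the bolt's brass square stub, 100 mm above the desk at rest. The stub is 12 mm square with level and upright faces and points along this point's -x. x axis = level, at right angles to the gate, into the guard; y = along the gate from hinge to keeper; z up. It moves with bolt and gate. Knob home: knob mouth at this point, knob x axis along this x axis, knob upright as it lay.
- stub_tip (a point): free end of the square stub, 23 mm from the shoulder along -x; the last 3 mm are a smaller nose 9.5 mm square
- gate_hinge (a point): on the gate's upright hinge line, 100 mm above the desk; x axis = at right angles to the gate, into the guard; y = along the gate from hinge to keeper; both turn with the gate. With the bolt shut the stub's shoulder is at x -33 mm, y +130 mm from here. Gate and guard are at most 130 mm high, open above; gate face at x -6 mm, the bolt's guides reach out to x -32 mm.
- keeper_lip (a point): top edge of the bent-up lip (3 mm thick) of the steel keeper on the latch post. The bolt's head (20 mm across, 9 mm thick) hangs up to 3.5 mm behind this lip, 4.5 mm lower than its top: the bolt must be lifted more than 5 mm before it can be drawn back. Drawn back 15 mm, the head is past the lip and may sink again.
- bolt (a joint): how far the bolt is drawn back along the gate towards the hinge (-y of stub_shoulder), m: 0 to 0.002 at the start, 0.036 at its stop; moved by about 1.5 N
- bolt_lift (a joint): how far the bolt (160 g) is lifted in its slotted guides, m: 0 sagged, 0.012 at the upper stop; falls back by its weight
- gate (a joint): opening angle of the gate, rad: 0 shut, grows as it swings inwards (clockwise seen from above, about the hinge line), stop at 0.62. The bolt's head blocks it until the bolt is drawn back about 18 mm. A spring closes it with 0.18 N m when shut and 0.33 N m at 0.44 rad.
- cube_blue: black filter cube with a blue window, 34x34x35 mm, standing at the back in the guard, clear of the gate's swing
- cube_green: black filter cube with a green window, 34x34x35 mm, standing at the back in the guard, clear of the gate's swing
- canister: objective canister with black cap, 42 mm across, 52 mm high, standing at the back in the guard, clear of the gate's swing
- screwdriver: small red screwdriver, 168 mm long, 16 mm thick, lying on the desk
- oil_bottle: small brown bottle, 25 mm across, 52 mm high, standing on the desk
- lens_tissue: flat booklet 76x110x9 mm lying on the desk
- slide_pack: carton 30x80x21 mm lying on the desk
Things that resemble listed ones, but are neither listed nor needed, are in the scene too. Leave any pink, purple or red look-alike of the part that bears knob_center alone.

How it is judged:
On the way, in this order (a step that is already met when the one before it is completed fails the run):
1. the knob is fully home on the bolt's square stub, the bolt still shut (distance between knob_mouth and stub_shoulder below 0.006 m and angle between the x axis of knob_center and the x axis of stub_shoulder, either way round below 0.14 rad and value of joint bolt below 0.012 m), for 0.1 s.
2. the bolt is lifted over the lip and drawn well back with the knob on it (value of joint bolt above 0.024 m and distance between knob_mouth and stub_shoulder below 0.008 m), for 0.1 s.
At the end, for the whole second after the job is handed in: the gate stands still between 0.33 and 0.55 rad (19 to 31 degrees) open, held there by the knob in the gripper: the fingers grip the knob (over 1.5 N), the knob bears on the bolt (over 0.8 N) and is within 8 mm of home on the stub, and the bolt is drawn back more than 20 mm (value of joint gate between 0.33 and 0.55 rad and velocity of joint gate between -0.08 and 0.08 rad/s and value of joint bolt above 0.02 m and distance between knob_mouth and stub_shoulder below 0.008 m and contact force between the fingers and knob above 1.5 N and contact force between knob and bolt above 0.8 N); the arm keeps its last pose, push and grip.
It fails at once if the bolt was forced against the keeper (over 40 N) (contact force between bolt and keeper above 40 N).
It fails at once if the optics in the guard were disturbed (moved over 15 mm) (distance of any of cube_blue, cube_green, canister from where it was at the start of the episode above 0.015 m).
It fails at once if a thing on the desk was disturbed (moved over 30 mm) (distance of any of screwdriver, oil_bottle, lens_tissue, slide_pack from where it was at the start of the episode above 0.03 m).
It also fails if it takes over 42 s, if anything falls off the work surface, if the arm or the gripper's body presses on something with over 40 N, if the wrist force passes 120 N, or if a joint passes its speed limit or range.

## Working session

There is one attempt and no reset: what is moved stays moved. The work goes in short steps, Python scripts to look and compute and a tool call to move; the robot and the scene stay as the last step left them, time stands still between calls to the robot, and variables do not carry over. Pictures are saved under pics/ and viewed, at most 10 in all, crops included, and the job is handed in when it is done.

Besides the shell and the picture viewer there is one more tool, called after ">>>" in YAML: its name, and indented under it one key for each argument. servo_tool: Moves the arm, as the interface text tells. Its arguments: {"type":"object","properties":{"rows":{"type":"array","items":{"type":"object","properties":{"hand":{"type":"number"},"tx":{"type":"number"},"ty":{"type":"number"},"tz":{"type":"number"},"ax":{"type":"number"},"ay":{"type":"number"},"az":{"type":"number"}}}}},"required":["rows"]}

```bash
mkdir -p pics
cat > h.py <<'E'
import numpy as np, cv2
from scipy.spatial.transform import Rotation as R
from workcell import status, viewer, ctrl, trace, tip_of
def rot(p):
    r=np.array(p["rotation"],float)
    return r if r.shape==(3,3) else R.from_quat(r[[1,2,3,0]]).as_matrix()
def world(cam,row,col,d):
    p=viewer.camera_params(cam)
    v=np.stack([(col-p["cx"])/p["fx"]*d,-(row-p["cy"])/p["fy"]*d,-d*np.ones_like(d)],-1)
    return v@rot(p).T+np.array(p["xyz"])
def onplane(cam,row,col,z):
    o=np.array(viewer.camera_params(cam)["xyz"]); a=world(cam,row,col,np.array(1.0))
    return o+(a-o)*(z-o[2])/(a[2]-o[2])
def pix(cam,P):
    p=viewer.camera_params(cam); q=(np.array(P)-p["xyz"])@rot(p)
    return -q[1]/-q[2]*p["fy"]+p["cy"], q[0]/-q[2]*p["fx"]+p["cx"]
E
cat > a.py <<'E'
from h import *
print(status.sense())
ims=[]
for c in("side","top"):
    im,d=viewer.snapshot(c); np.savez(c+".npz",im=im,d=d); cv2.imwrite(f"pics/{c}0.png",im)
    print(c,viewer.camera_params(c))
    for n in("knob_center","knob_mouth","stub_shoulder","stub_tip","gate_hinge","keeper_lip"):
        for t in tip_of(c,n)[:4]:
            r,q=t["position"]; dd=d[int(r),int(q)]
            print(c,n,np.round([r,q],1),round(t["confidence"],2),np.round(world(c,r,q,np.array(dd)),3))
E
python3 a.py
```

```text
{'time': 0.0, 'joint_positions': array([ 9.44594459e-01,  3.13410256e-01,  1.49845827e+00,  1.04796661e-05,
        1.33098740e+00, -2.23373006e-01]), 'qd': array([ 0.00059775,  0.00036822,  0.00043757, -0.0008948 ,  0.00078104,
        0.0015722 ]), 'effort': array([-5.89985466e-04, -4.02210367e+01, -2.52277672e+01,  6.94335275e-02,
        3.51055129e-02, -9.87307703e-05]), 'position': array([0.20563229, 0.48273684, 0.20747345]), 'orientation': array([-2.64951773e-04,  2.00056551e-01,  9.79784148e-01, -5.73404255e-04]), 'ft_force': array([0.33697028, 0.41811706, 0.54768093]), 'wrist_torque': array([-0.02172608,  0.03607894, -0.02869339]), 'finger_force': 0.0, 'opening': 0.08806167751864363}
side {'fx': 493.5394991739383, 'fy': 493.5394991739383, 'cx': 325.0377789027263, 'cy': 195.3943926428226, 'xyz': array([ 0.10732038, -0.73242842,  0.83719252]), 'rotation': array([ 0.87973866,  0.39014236, -0.10117959, -0.25221323])}
side knob_center [161.6 300.9] 0.86 [0.568 0.169 0.034]
side knob_center [187.  309.5] 0.82 [0.539 0.073 0.031]
side knob_center [198.4 245.7] 0.61 [0.387 0.118 0.0
[... 884 characters left out ...]
9.4] 0.53 [0.393 0.134 0.037]
top knob_center [188.6 259.8] 0.48 [0.566 0.161 0.033]
top knob_mouth [190.1 298.1] 0.75 [0.564 0.054 0.002]
top knob_mouth [241.  263.8] 0.71 [ 0.417  0.154 -0.001]
top knob_mouth [208.8 270.9] 0.62 [ 0.51   0.133 -0.001]
top knob_mouth [212.7 369.7] 0.2 [ 0.493 -0.145  0.086]
top stub_shoulder [212.6 397.3] 0.76 [ 0.491 -0.217  0.106]
top stub_tip [224.3 394.3] 0.59 [ 0.462 -0.225  0.002]
top stub_tip [165.4 247.2] 0.23 [0.633 0.197 0.035]
top gate_hinge [200.6 442.7] 0.89 [ 0.522 -0.339  0.108]
top gate_hinge [220.9 264.5] 0.16 [0.474 0.148 0.031]
top keeper_lip [211.6 368.5] 0.44 [ 0.496 -0.141  0.089]
top keeper_lip [160.  416.7] 0.29 [ 0.643 -0.286  0.039]
```

Run:
```python
import cv2
a=cv2.imread("pics/top0.png");b=cv2.imread("pics/side0.png")
cv2.imwrite("pics/top1.png",cv2.resize(a[130:280,220:470],(800,480),interpolation=cv2.INTER_CUBIC))
cv2.imwrite("pics/side1.png",cv2.resize(b[135:225,225:365],(800,514),interpolation=cv2.INTER_CUBIC))
```

```text
(no output)
```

View pics/top1.png

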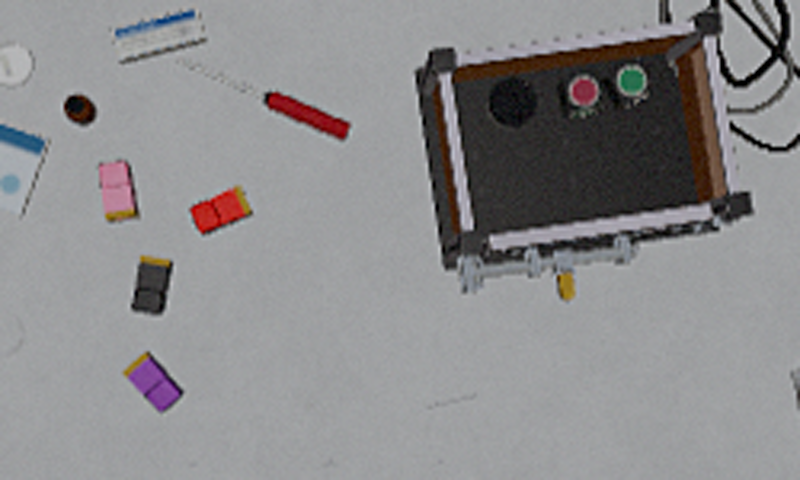

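View pics/side1.png

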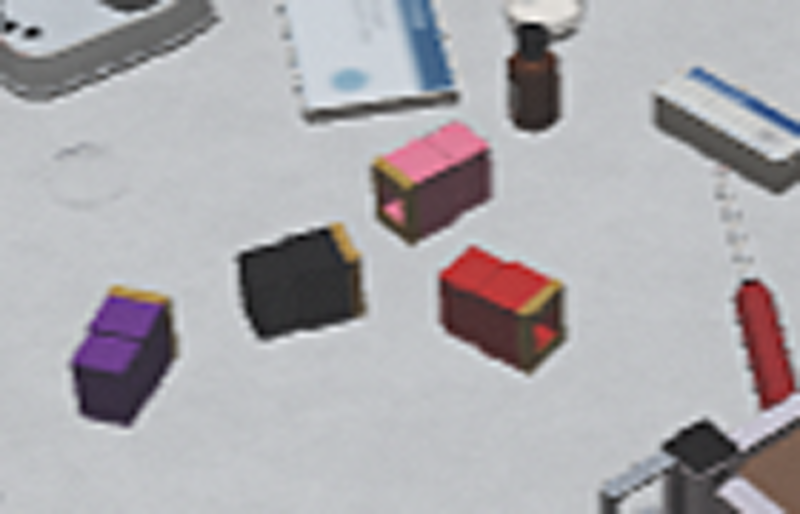

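View pics/side0.png

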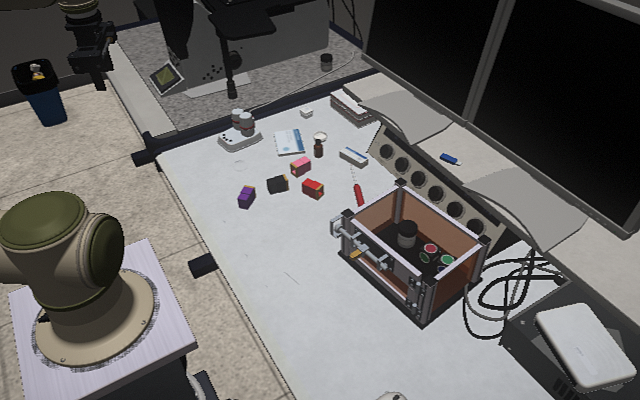

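The side view shows the guard at (410,245) with its brass stub at about (355,254). There are four knob candidates in the full top image: purple (249,268), red (196,289), pink (189,257) and black (219,268). Only the black one with the brass band, on its far side, fits the description, and the enlarged crop confirms it. The red, pink and purple ones are decoys.

```bash
cat > b.py <<'E'
from h import *
import sys
rr,cc=np.mgrid[0:400,0:640].astype(float)
for c in("top","side"):
    z=np.load(c+".npz"); im,d=z["im"],z["d"]; W=world(c,rr,cc,d)
    hsv=cv2.cvtColor(im,cv2.COLOR_BGR2HSV)
    # desk height check
    desk=(abs(W[...,0]-.4)<.05)&(abs(W[...,1]+.05)<.08)&(d>0)
    print(c,"desk z",W[desk][:,2].mean(),W[desk][:,2].std())
    k=(abs(W[...,0]-.475)<.045)&(abs(W[...,1]-.133)<.035)&(d>0)&(W[...,2]>.024)&(W[...,2]<.045)
    n,l,s,ce=cv2.connectedComponentsWithStats(k.astype(np.uint8)); i=1+np.argmax(s[1:,4]); k=l==i
    P=W[k]; print("knob z",np.median(P[:,2]),len(P))
    box=cv2.minAreaRect((P[:,:2]*1000).astype(np.float32)); print("rect",box)
    br=k&(hsv[...,1]>90)&(hsv[...,2]>80); print("brass centroid",W[br].mean(0),br.sum(),"all",P.mean(0))
    # mask on plane
    for t in trace(c,"knob_center")[:5]:
        m=t["mask"]
        r0,c0=np.argwhere(m).mean(0); print("mask",round(r0),round(c0),m.sum(),t["confidence"])
    y=(hsv[...,0]>12)&(hsv[...,0]<32)&(hsv[...,1]>110)&(hsv[...,2]>80)&(abs(W[...,0]-.475)<.06)&(abs(W[...,1]+.215)<.05)
    ys=np.argwhere(y); 
    if len(ys):
        print("stub px",len(ys),ys.min(0),ys.max(0),"z",np.round(W[y][:,2],3)[:40])
        Q=W[y&(W[...,2]>.09)]; print("stub pts", Q.mean(0),Q.min(0),Q.max(0)) if len(Q) else 0
    g=(d>0)&(W[...,2]>.117)&(W[...,2]<.14)&(W[...,0]>.44)&(W[...,0]<.56)&(W[...,1]<-.14)&(W[...,1]>-.36)
    G=W[g]; 
    for yy in np.arange(-.35,-.13,.01):
        q=G[abs(G[:,1]-yy)<.005]
        if len(q): print(round(yy,2),len(q),np.round([q[:,0].min(),q[:,0].max(),np.median(q[:,2])],4),end=" | ")
    print()
E
python3 b.py
```

```text
top desk z -0.0009628890844942728 0.0028492771288848324
knob z 0.03342545701438415 167
rect ((480.0513610839844, 142.7021026611328), (27.83192253112793, 49.80412673950195), 79.38765716552734)
brass centroid [0.50180995 0.13849748 0.03399247] 20 all [0.48010454 0.14205863 0.03339935]
mask 196 289 150 0.66
mask 249 268 207 0.64
mask 219 267 172 0.57
stub px 33 [215 394] [223 399] z [0.106 0.106 0.105 0.1   0.1   0.106 0.104 0.108 0.106 0.109 0.105 0.103
 0.101 0.105 0.105 0.105 0.101 0.106 0.102 0.107 0.107 0.102 0.106 0.102
 0.103 0.102 0.105 0.1   0.107 0.099 0.102 0.104 0.102]
stub pts [ 0.474132   -0.2146663   0.10396801] [ 0.46366072 -0.22101436  0.09874623] [ 0.48502655 -0.20773604  0.1087848 ]
-0.35 44 [0.5281 0.5581 0.1269] | -0.34 5 [0.5364 0.547  0.122 ] | -0.33 16 [0.528  0.5391 0.123 ] | -0.32 15 [0.5285 0.5389 0.1238] | -0.31 19 [0.5258 0.5368 0.1245] | -0.3 17 [0.5234 0.534  0.1248] | -0.29 18 [0.5233 0.5343 0.1242] | -0.28 17 [0.5185 0.5318 0.1231] | -0.27 23 [0.516  0.5319 0.1247] | -0.26 46 [0.4947 0.5294 0.1223] | -0.25 21 [0.516  0.5294 0.1231] | -0.24 22 [0.5133 0.5
[... 1167 characters left out ...]
.5302 0.5401 0.1209] | -0.33 40 [0.5282 0.5425 0.124 ] | -0.32 43 [0.5276 0.5413 0.1244] | -0.31 35 [0.5255 0.5392 0.1243] | -0.3 37 [0.5227 0.537  0.1245] | -0.29 37 [0.5235 0.5372 0.1241] | -0.28 42 [0.5175 0.5356 0.1239] | -0.27 66 [0.4948 0.533  0.1227] | -0.26 63 [0.4954 0.5309 0.1223] | -0.25 39 [0.5144 0.5306 0.1241] | -0.24 42 [0.5139 0.529  0.1238] | -0.23 37 [0.5115 0.528  0.1247] | -0.22 39 [0.5108 0.528  0.1238] | -0.21 42 [0.509  0.5264 0.1239] | -0.2 34 [0.5078 0.5246 0.1236] | -0.19 75 [0.4849 0.523  0.1217] | -0.18 41 [0.5004 0.5219 0.1241] | -0.17 29 [0.5042 0.5219 0.1244] | -0.16 31 [0.5061 0.5192 0.1242] | -0.15 39 [0.5033 0.5214 0.1242] | -0.14 28 [0.4737 0.5228 0.1292] |
```

>>> servo_tool:
  rows:
    - {"hand": 0, "tx": -3.5, "ty": -1.9}
    - {"hand": 0, "tx": -3.5, "ty": -1.9}
    - {"hand": 0, "tx": -3.5, "ty": -1.9}
    - {"hand": 0, "tx": -3.5, "ty": -1.9}
    - {"hand": 0, "tx": -3.5, "ty": -1.9}
    - {"hand": 0, "tx": -3.5, "ty": -1.9}
    - {"hand": 0, "tx": -3.5, "ty": -1.9}
    - {"hand": 0, "tx": -3.5, "ty": -1.9}

```text
invalid input
```

```bash
cat > go.py <<'E'
# usage: go.py x y z yawdeg(of tool y): remaining shift in present tool axes (cm) and az (rad)
from h import *
import sys
x,y,z,yaw=map(float,sys.argv[1:5]); s=status.sense()
q=np.array(s["orientation"]); M=R.from_quat(q[[1,2,3,0]]).as_matrix()
a=np.radians(yaw); Y=[np.cos(a),np.sin(a),0]; Z=[0,0,-1]; T=np.stack([np.cross(Y,Z),Y,Z],1)
print("t",round(s["time"],2),"pos",np.round(s["position"],4),"yaw_y",np.round(np.degrees(np.arctan2(M[1,1],M[0,1])),2),"F",np.round(s["ft_force"],1),"open",s["opening"],s["finger_force"])
print("txyz cm",np.round(M.T@(np.array([x,y,z])-s["position"])*100,2),"a",np.round(R.from_matrix(M.T@T).as_rotvec(),3))
E
python3 go.py .481 .141 .12 79.5
```

```text
t 0.8 pos [0.2058 0.483  0.208 ] yaw_y 66.92 F [-0.1  0.3  0.3] open 0.08771327218372346 0.0
txyz cm [-38.72 -20.67   8.8 ] a [-0.   -0.   -0.22]
```

>>> servo_tool:
  rows:
    - {"hand": 0, "tx": -3.5, "ty": -1.9, "tz": 0, "ax": 0, "ay": 0, "az": 0}
    - {"hand": 0, "tx": -3.5, "ty": -1.9, "tz": 0, "ax": 0, "ay": 0, "az": 0}
    - {"hand": 0, "tx": -3.5, "ty": -1.9, "tz": 0, "ax": 0, "ay": 0, "az": 0}
    - {"hand": 0, "tx": -3.5, "ty": -1.9, "tz": 0, "ax": 0, "ay": 0, "az": 0}
    - {"hand": 0, "tx": -3.5, "ty": -1.9, "tz": 0, "ax": 0, "ay": 0, "az": 0}
    - {"hand": 0, "tx": -3.5, "ty": -1.9, "tz": 0, "ax": 0, "ay": 0, "az": 0}
    - {"hand": 0, "tx": -3.5, "ty": -1.9, "tz": 0, "ax": 0, "ay": 0, "az": 0}
    - {"hand": 0, "tx": -3.5, "ty": -1.9, "tz": 0, "ax": 0, "ay": 0, "az": 0}

```text
time: 1.47
position: [0.4047, 0.2316, 0.2083]
orientation: [0.0, 0.2, 0.98, 0.0]
ft_force: [-0.5, 0.2, 0.3]
opening: 0.0879
finger_force: 0.0
```

```bash
python3 go.py .481 .141 .12 79.5
```

```text
t 1.47 pos [0.4047 0.2316 0.2083] yaw_y 66.92 F [-0.5  0.2  0.3] open 0.08786820648226863 0.0
txyz cm [-10.57  -5.35   8.83] a [ 0.    0.   -0.22]
```

>>> servo_tool:
  rows:
    - {"hand": 0, "tx": -3.5, "ty": -1.8, "tz": 2.0, "ax": 0, "ay": 0, "az": 0}
    - {"hand": 0, "tx": -3.5, "ty": -1.8, "tz": 2.0, "ax": 0, "ay": 0, "az": 0}
    - {"hand": 0, "tx": -3.5, "ty": -1.8, "tz": 2.0, "ax": 0, "ay": 0, "az": 0}
    - {"hand": 0, "tx": 0, "ty": 0, "tz": 2.8, "ax": 0, "ay": 0, "az": -0.11}
    - {"hand": 0, "tx": 0, "ty": 0, "tz": 0, "ax": 0, "ay": 0, "az": -0.11}
    - {"hand": 0, "tx": 0, "ty": 0, "tz": 0, "ax": 0, "ay": 0, "az": 0}

```text
time: 1.97
position: [0.4746, 0.1471, 0.1221]
orientation: [-0.001, 0.09, 0.996, -0.0]
ft_force: [-0.2, -0.6, 1.2]
opening: 0.0881
finger_force: 0.0
```

```bash
python3 go.py .481 .141 .004 79.5
```

```text
t 1.97 pos [0.4746 0.1471 0.1221] yaw_y 79.68 F [-0.2 -0.6  1.2] open 0.08806297690334387 0.0
txyz cm [-0.77 -0.47 11.81] a [-0.001 -0.003  0.003]
```

>>> servo_tool:
  rows:
    - {"hand": 0, "tx": -0.7, "ty": -0.4, "tz": 2.5, "ax": 0, "ay": 0, "az": 0}
    - {"hand": 0, "tx": 0, "ty": 0, "tz": 2.5, "ax": 0, "ay": 0, "az": 0}
    - {"hand": 0, "tx": 0, "ty": 0, "tz": 2.5, "ax": 0, "ay": 0, "az": 0}
    - {"hand": 0, "tx": 0, "ty": 0, "tz": 2.0, "ax": 0, "ay": 0, "az": 0}
    - {"hand": 0, "tx": 0, "ty": 0, "tz": 0, "ax": 0, "ay": 0, "az": 0}
    - {"hand": 0, "tx": 0, "ty": 0, "tz": 0, "ax": 0, "ay": 0, "az": 0}

```text
time: 2.47
position: [0.4814, 0.1427, 0.029]
orientation: [0.0, 0.092, 0.996, -0.0]
ft_force: [0.5, 0.1, 0.3]
opening: 0.0881
finger_force: 0.0
```

```bash
python3 go.py .481 .141 .004 79.5
```

```text
t 2.47 pos [0.4814 0.1427 0.029 ] yaw_y 79.43 F [0.5 0.1 0.3] open 0.0880643718154966 0.0
txyz cm [ 0.   -0.18  2.5 ] a [-0.     0.    -0.001]
```

>>> servo_tool:
  rows:
    - {"hand": 0, "tx": 0, "ty": -0.15, "tz": 1.5, "ax": 0, "ay": 0, "az": 0}
    - {"hand": 60, "tx": 0, "ty": 0, "tz": 1.0, "ax": 0, "ay": 0, "az": 0}
    - {"hand": 140, "tx": 0, "ty": 0, "tz": 0, "ax": 0, "ay": 0, "az": 0}
    - {"hand": 160, "tx": 0, "ty": 0, "tz": 0, "ax": 0, "ay": 0, "az": 0}
    - {"hand": 255, "tx": 0, "ty": 0, "tz": 0, "ax": 0, "ay": 0, "az": 0}
    - {"hand": 255, "tx": 0, "ty": 0, "tz": 0, "ax": 0, "ay": 0, "az": 0}
    - {"hand": 255, "tx": 0, "ty": 0, "tz": 0, "ax": 0, "ay": 0, "az": 0}
    - {"hand": 255, "tx": 0, "ty": 0, "tz": 0, "ax": 0, "ay": 0, "az": 0}

```text
time: 3.13
position: [0.4811, 0.141, 0.0038]
orientation: [0.0, 0.091, 0.996, 0.0]
ft_force: [0.0, 0.4, 0.2]
opening: 0.0438
finger_force: 0.0
```

```bash
python3 go.py .481 .141 .004 79.5
```

```text
t 3.13 pos [0.4811 0.141  0.0038] yaw_y 79.52 F [0.  0.4 0.2] open 0.043776798387424064 0.0
txyz cm [ 0.01 -0.   -0.02] a [0.    0.001 0.   ]
```

>>> servo_tool:
  rows:
    - {"hand": 255, "tx": 0, "ty": 0, "tz": 0, "ax": 0, "ay": 0, "az": 0}
    - {"hand": 255, "tx": 0, "ty": 0, "tz": 0, "ax": 0, "ay": 0, "az": 0}
    - {"hand": 255, "tx": 0, "ty": 0, "tz": 0, "ax": 0, "ay": 0, "az": 0}
    - {"hand": 255, "tx": 0, "ty": 0, "tz": 0, "ax": 0, "ay": 0, "az": 0}
    - {"hand": 255, "tx": 0, "ty": 0, "tz": 0, "ax": 0, "ay": 0, "az": 0}
    - {"hand": 255, "tx": 0, "ty": 0, "tz": 0, "ax": 0, "ay": 0, "az": 0}

```text
time: 3.63
position: [0.4812, 0.141, 0.0037]
orientation: [0.0, 0.091, 0.996, 0.0]
ft_force: [0.4, 0.0, 4.8]
opening: 0.0037
finger_force: 2.6
```

Run:
```python
from h import *
im,d=viewer.snapshot("side"); cv2.imwrite("pics/s2.png",cv2.resize(im[120:260,200:400],(800,560),interpolation=cv2.INTER_CUBIC)); np.savez("side.npz",im=im,d=d)
print(status.sense()["opening"],status.sense()["finger_force"])
```

```text
0.0007836045458145661 2.7062772477882424
```

View pics/s2.png

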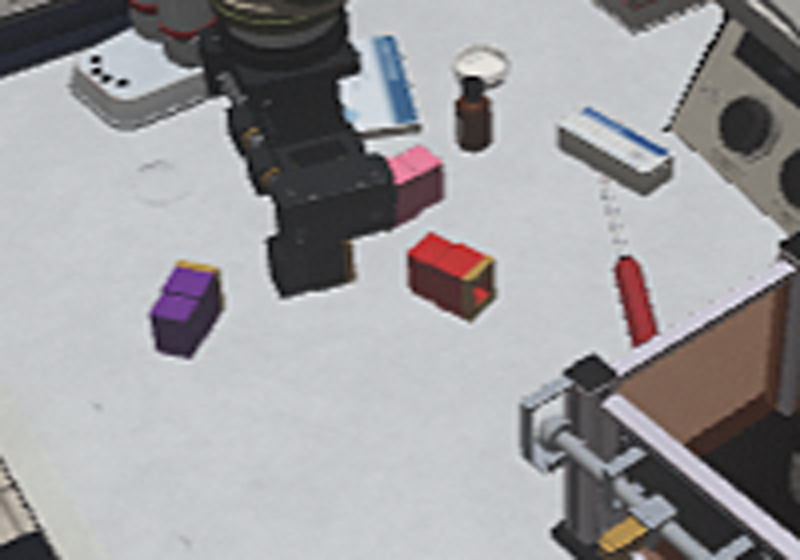

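Run:
```python
from h import *
for P in([.481,.141,.004],[.481,.141,.023],[.481,.141,.068],[.481,.155,.017],[.481,.128,.034],[.506,.1365,.034]): print(P,np.round(pix("side",P),1))
z=np.load("side.npz"); im,d=z["im"],z["d"]
rr,cc=np.mgrid[0:400,0:640].astype(float); W=world("side",rr,cc,d)
for r in range(166,196,3): print(r,[ (int(c),*np.round(W[r,c]*1000).astype(int)) for c in range(266,292,4)])
print(status.sense()["ft_force"])
cv2.imwrite("pics/s3.png",cv2.resize(im[150:200,255:325],(784,560),interpolation=cv2.INTER_CUBIC))
```

```text
[0.481, 0.141, 0.004] [188.2 277. ]
[0.481, 0.141, 0.023] [182.6 276.4]
[0.481, 0.141, 0.068] [168.8 274.8]
[0.481, 0.155, 0.017] [181.3 274. ]
[0.481, 0.128, 0.034] [182.1 278.4]
[0.506, 0.1365, 0.034] [176.8 285.6]
166 [(266, np.int64(447), np.int64(112), np.int64(112)), (270, np.int64(441), np.int64(72), np.int64(142)), (274, np.int64(449), np.int64(69), np.int64(140)), (278, np.int64(456), np.int64(62), np.int64(142)), (282, np.int64(463), np.int64(56), np.int64(143)), (286, np.int64(471), np.int64(53), np.int64(141)), (290, np.int64(479), np.int64(49), np.int64(140))]
169 [(266, np.int64(493), np.int64(227), np.int64(2)), (270, np.int64(436), np.int64(63), np.int64(141)), (274, np.int64(445), np.int64(61), np.int64(139)), (278, np.int64(451), np.int64(53), np.int64(141)), (282, np.int64(459), np.int64(50), np.int64(140)), (286, np.int64(469), np.int64(50), np.int64(135)), (290, np.int64(476), np.int64(45), np.int64(136))]
172 [(266, np.int64(488), np.int64(218), np.int64(1)), (270, np.int64(432), np.int64(55), np.int64(140)), (274, np.int64(441), np.int64(53), np.int64(138)), (2
[... 2051 characters left out ...]
64(1)), (270, np.int64(459), np.int64(134), np.int64(14)), (274, np.int64(467), np.int64(130), np.int64(13)), (278, np.int64(478), np.int64(129), np.int64(8)), (282, np.int64(487), np.int64(124), np.int64(8)), (286, np.int64(499), np.int64(127), np.int64(0)), (290, np.int64(507), np.int64(120), np.int64(1))]
193 [(266, np.int64(450), np.int64(142), np.int64(2)), (270, np.int64(457), np.int64(133), np.int64(5)), (274, np.int64(466), np.int64(128), np.int64(5)), (278, np.int64(478), np.int64(130), np.int64(-3)), (282, np.int64(485), np.int64(121), np.int64(1)), (286, np.int64(493), np.int64(115), np.int64(1)), (290, np.int64(502), np.int64(111), np.int64(0))]
[0.03233146 0.59022228 5.98123096]
```

View pics/s3.png

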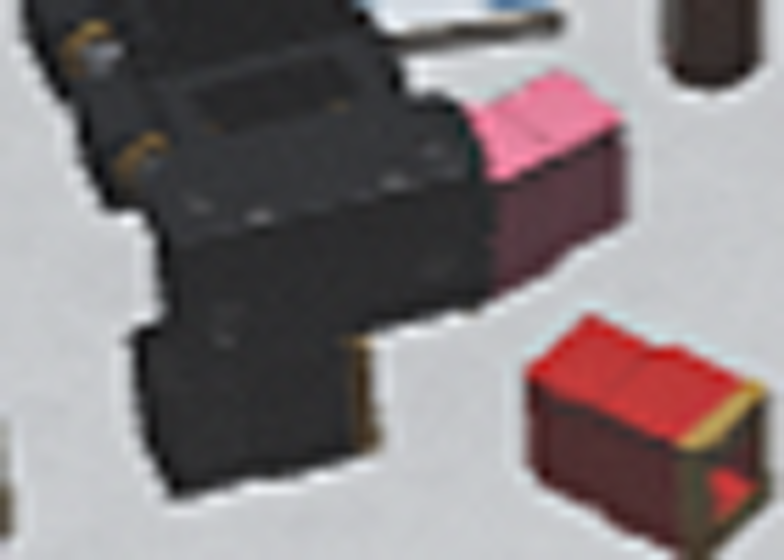

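The crop shows the black knob still in place at (277,186), with no finger visible beside it. The opening reads about 0, so I'll lift and check.

>>> servo_tool:
  rows:
    - {"hand": 255, "tx": 0, "ty": 0, "tz": -1.0, "ax": 0, "ay": 0, "az": 0}
    - {"hand": 255, "tx": 0, "ty": 0, "tz": -2.5, "ax": 0, "ay": 0, "az": 0}
    - {"hand": 255, "tx": 0, "ty": 0, "tz": -2.5, "ax": 0, "ay": 0, "az": 0}
    - {"hand": 255, "tx": 0, "ty": 0, "tz": 0, "ax": 0, "ay": 0, "az": 0}

```text
time: 4.02
position: [0.4829, 0.1412, 0.0676]
orientation: [0.003, 0.091, 0.996, 0.0]
ft_force: [0.8, -0.3, 0.5]
opening: 0.0007
finger_force: 0.0
```

```bash
cat > v.py <<'E'
from h import *
import sys
c,n,r0,r1,c0,c1=sys.argv[1],sys.argv[2],*map(int,sys.argv[3:7])
im,d=viewer.snapshot(c); np.savez(c+".npz",im=im,d=d)
f=min(800/(c1-c0),600/(r1-r0)); cv2.imwrite(f"pics/{n}.png",cv2.resize(im[r0:r1,c0:c1],None,fx=f,fy=f,interpolation=cv2.INTER_CUBIC))
E
python3 v.py side s4 140 210 250 340; python3 go.py .481 .141 .004 79.5
```

```text
t 4.07 pos [0.482  0.1411 0.0655] yaw_y 79.53 F [ 0.1 -0.1  0.6] open 0.00023753954775539726 0.0
txyz cm [ 0.12 -0.03  6.15] a [0.001 0.004 0.001]
```

View pics/s4.png

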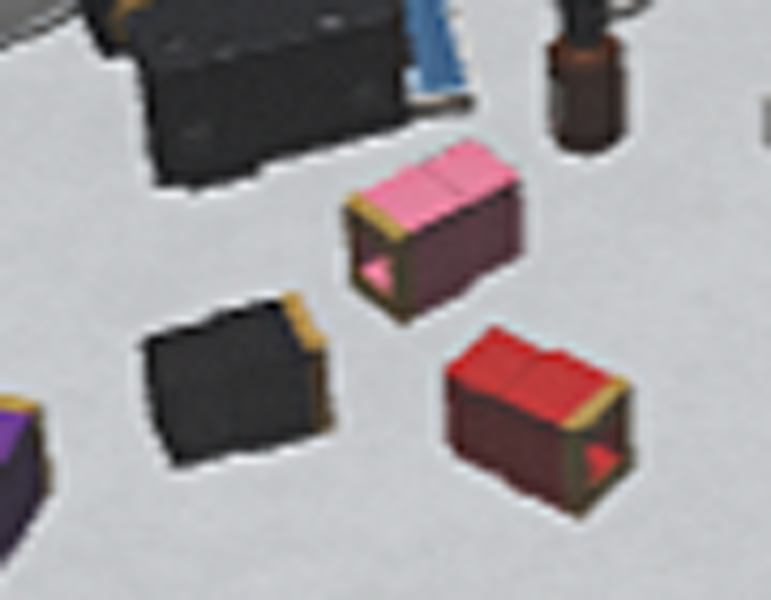

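The crop shows the knob undisturbed at (277,186), and the fingers don't appear where the reported TCP projects (169,275). I'll measure the actual gripper position from the depth data.

```bash
cat > m.py <<'E'
from h import *
rr,cc=np.mgrid[0:400,0:640].astype(float)
s=status.sense(); p=s["position"]; M=R.from_quat(np.array(s["orientation"])[[1,2,3,0]]).as_matrix()
print("joints",np.round(s["joint_positions"],3),p)
for c in("side","top"):
    im,d=viewer.snapshot(c); W=world(c,rr,cc,d)
    L=(W-p)@M   # tool frame
    k=(d>0)&(abs(L[...,0])<.07)&(abs(L[...,1])<.12)&(W[...,2]>.045)&(L[...,2]>-.25)
    Q=L[k]*1000
    for a in range(-240,60,15):
        q=Q[(Q[:,2]>=a)&(Q[:,2]<a+15)]
        if len(q)>3: print(c,"z",a,len(q),"x",np.round(np.percentile(q[:,0],[2,98])),"y",np.round(np.percentile(q[:,1],[2,98])))
E
python3 m.py
```

```text
joints [ 0.051  0.426  1.745  0.     0.966 -1.337] [0.48198665 0.14108763 0.0655292 ]
side z -240 97 x [-34.  37.] y [-63.  -5.]
side z -225 158 x [-25.  38.] y [-41.  -3.]
side z -210 130 x [-30.  30.] y [-37.  -5.]
side z -195 346 x [-35.  35.] y [-43.   4.]
side z -180 141 x [-31.  33.] y [-44. -12.]
side z -165 119 x [-21.  21.] y [-45. -16.]
side z -150 511 x [-32.  32.] y [-95.  83.]
side z -135 271 x [-33.  33.] y [-96.  77.]
side z -120 335 x [-34.  33.] y [-92.  78.]
side z -105 131 x [-33.  33.] y [-89.  78.]
side z -45 9 x [-10.   8.] y [-18. -11.]
top z -150 198 x [-30.  35.] y [-92. -61.]
top z -135 146 x [-29.  36.] y [-93. -61.]
top z -120 6 x [-24.  29.] y [-60. -53.]
```

Run:
```python
from h import *
print(ctrl.grip_depth,[a for a in dir(ctrl) if a[0]!='_'])
rr,cc=np.mgrid[0:400,0:640].astype(float)
s=status.sense(); p=s["position"]; M=R.from_quat(np.array(s["orientation"])[[1,2,3,0]]).as_matrix()
z=np.load("side.npz"); d=z["d"]; W=world("side",rr,cc,d); L=(W-p)@M
k=(d>0)&(abs(L[...,0])<.07)&(abs(L[...,1])<.12)&(W[...,2]>.045)&(L[...,2]>-.11)
for r,c in np.argwhere(k&(L[...,2]>-.1)): print(r,c,np.round(L[r,c]*1000),z["im"][r,c])
```

```text
0.0187 ['Unreachable', 'grip_depth', 'job_done']
122 250 [ 29.  82. -99.] [30 29 29]
122 253 [ 22.  79. -99.] [42 43 41]
155 294 [ -28.  -84. -100.] [94 92 91]
159 279 [  7. -84. -99.] [33 32 32]
159 280 [-13. -13. -42.] [120 117 116]
160 275 [  16.  -85. -100.] [40 38 39]
160 276 [ -3. -13. -41.] [39 36 37]
160 277 [ -4. -18. -45.] [53 50 50]
160 278 [ -8. -13. -39.] [72 71 70]
160 279 [-10. -13. -39.] [95 94 92]
160 280 [-13. -10. -36.] [170 167 165]
161 272 [  6.  -9. -38.] [40 40 40]
161 273 [  5. -14. -41.] [47 46 45]
161 274 [  3. -17. -43.] [75 73 72]
161 275 [ -0. -13. -39.] [103 100  99]
161 276 [ -3. -11. -37.] [119 118 116]
162 272 [  7.  -9. -35.] [143 142 139]
```

>>> servo_tool:
  rows:
    - {"hand": 80, "tx": 0, "ty": 0, "tz": 0, "ax": 0, "ay": 0, "az": 0}
    - {"hand": 80, "tx": 0, "ty": 0, "tz": 0, "ax": 0, "ay": 0, "az": 0}
    - {"hand": 80, "tx": 0, "ty": 0, "tz": 0, "ax": 0, "ay": 0, "az": 0}
    - {"hand": 80, "tx": 0, "ty": 0, "tz": 0, "ax": 0, "ay": 0, "az": 0}
    - {"hand": 80, "tx": 0, "ty": 0, "tz": 0, "ax": 0, "ay": 0, "az": 0}
    - {"hand": 80, "tx": 0, "ty": 0, "tz": 0, "ax": 0, "ay": 0, "az": 0}
    - {"hand": 80, "tx": 0, "ty": 0, "tz": 2.5, "ax": 0, "ay": 0, "az": 0}
    - {"hand": 80, "tx": 0, "ty": 0, "tz": 2.5, "ax": 0, "ay": 0, "az": 0}

```text
time: 4.83
position: [0.4818, 0.1411, 0.0136]
orientation: [0.002, 0.091, 0.996, 0.0]
ft_force: [0.3, 0.4, -0.6]
opening: 0.0516
finger_force: 0.0
```

>>> servo_tool:
  rows:
    - {"hand": 80, "tx": 0, "ty": 0, "tz": 1.5, "ax": 0, "ay": 0, "az": 0}
    - {"hand": 80, "tx": 0, "ty": 0, "tz": 1.0, "ax": 0, "ay": 0, "az": 0}
    - {"hand": 80, "tx": 0, "ty": 0, "tz": 0.8, "ax": 0, "ay": 0, "az": 0}
    - {"hand": 80, "tx": 0, "ty": 0, "tz": 0, "ax": 0, "ay": 0, "az": 0}
    - {"hand": 80, "tx": 0, "ty": 0, "tz": 0, "ax": 0, "ay": 0, "az": 0}

```text
time: 5.25
position: [0.4812, 0.141, -0.0192]
orientation: [0.0, 0.091, 0.996, 0.0]
ft_force: [-1.0, -0.2, 0.1]
opening: 0.0605
finger_force: 0.0
```

```bash
python3 go.py .481 .141 -.028 79.5
```

```text
t 5.25 pos [ 0.4812  0.141  -0.0192] yaw_y 79.53 F [-1.  -0.2  0.1] open 0.06050405927098869 0.0
txyz cm [ 0.02 -0.    0.88] a [0. 0. 0.]
```

>>> servo_tool:
  rows:
    - {"hand": 80, "tx": 0, "ty": 0, "tz": 0.4, "ax": 0, "ay": 0, "az": 0}
    - {"hand": 120, "tx": 0, "ty": 0, "tz": 0.3, "ax": 0, "ay": 0, "az": 0}
    - {"hand": 255, "tx": 0, "ty": 0, "tz": 0, "ax": 0, "ay": 0, "az": 0}
    - {"hand": 255, "tx": 0, "ty": 0, "tz": 0, "ax": 0, "ay": 0, "az": 0}
    - {"hand": 255, "tx": 0, "ty": 0, "tz": 0, "ax": 0, "ay": 0, "az": 0}
    - {"hand": 255, "tx": 0, "ty": 0, "tz": 0, "ax": 0, "ay": 0, "az": 0}
    - {"hand": 255, "tx": 0, "ty": 0, "tz": 0, "ax": 0, "ay": 0, "az": 0}
    - {"hand": 255, "tx": 0, "ty": 0, "tz": 0, "ax": 0, "ay": 0, "az": 0}

```text
time: 5.92
position: [0.481, 0.141, -0.0264]
orientation: [0.0, 0.091, 0.996, 0.0]
ft_force: [-0.2, -1.0, 1.7]
opening: 0.0259
finger_force: 30.0
```

>>> servo_tool:
  rows:
    - {"hand": 255, "tx": 0, "ty": 0, "tz": 0, "ax": 0, "ay": 0, "az": 0}
    - {"hand": 255, "tx": 0, "ty": 0, "tz": 0, "ax": 0, "ay": 0, "az": 0}
    - {"hand": 255, "tx": 0, "ty": 0, "tz": 0, "ax": 0, "ay": 0, "az": 0}

```text
time: 6.17
position: [0.481, 0.141, -0.0264]
orientation: [0.0, 0.091, 0.996, 0.0]
ft_force: [-0.8, 0.2, 3.3]
opening: 0.0259
finger_force: 30.0
```

>>> servo_tool:
  rows:
    - {"hand": 255, "tx": 0, "ty": 0, "tz": -1.0, "ax": 0, "ay": 0, "az": 0}
    - {"hand": 255, "tx": 0, "ty": 0, "tz": -2.5, "ax": 0, "ay": 0, "az": 0}
    - {"hand": 255, "tx": 0, "ty": 0, "tz": -3.0, "ax": 0, "ay": 0, "az": 0}
    - {"hand": 255, "tx": 0, "ty": 0, "tz": -2.5, "ax": 0, "ay": 0, "az": 0}
    - {"hand": 255, "tx": 0, "ty": -2.0, "tz": -1.0, "ax": 0, "ay": 0, "az": 0}
    - {"hand": 255, "tx": 0, "ty": -3.5, "tz": 0, "ax": 0, "ay": 0, "az": 0}
    - {"hand": 255, "tx": 0, "ty": -3.5, "tz": 0, "ax": 0, "ay": 0, "az": 0}
    - {"hand": 255, "tx": 0, "ty": -3.5, "tz": 0, "ax": 0, "ay": 0, "az": 0}

```text
time: 6.83
position: [0.4576, 0.017, 0.0742]
orientation: [0.0, 0.091, 0.996, -0.0]
ft_force: [1.1, 0.7, -0.4]
opening: 0.0254
finger_force: 30.0
```

```bash
cat > g.py <<'E'
from h import *
rr,cc=np.mgrid[0:400,0:640].astype(float)
def fit(y,x):
    for _ in range(5):
        k=np.polyfit(y,x,1); r=x-np.polyval(k,y); m=abs(r)<.002; y,x=y[m],x[m]
    return k
for c in("top","side"):
    im,d=viewer.snapshot(c); np.savez(c+"_g.npz",im=im,d=d); W=world(c,rr,cc,d)
    g=(d>0)&(W[...,2]>.118)&(W[...,2]<.129)&(W[...,0]>.44)&(W[...,0]<.56)&(W[...,1]<-.155)&(W[...,1]>-.33)
    G=W[g]; lo=[];hi=[];ys=np.arange(-.325,-.155,.005)
    for y in ys:
        q=G[abs(G[:,1]-y)<.004]; q=q[q[:,0]>.503-.139*(y+.2)-.004]; lo.append(np.percentile(q[:,0],5));hi.append(np.percentile(q[:,0],95))
    a=fit(ys,np.array(lo));b=fit(ys,np.array(hi))
    print(c,"yaw lo/hi deg",-np.degrees(np.arctan([a[0],b[0]])),"x at y=-.216",np.polyval(a,-.216),np.polyval(b,-.216))
    # bolt rod / stub
    hsv=cv2.cvtColor(im,cv2.COLOR_BGR2HSV)
    y=(hsv[...,0]>12)&(hsv[...,0]<32)&(hsv[...,1]>100)&(hsv[...,2]>60)&(abs(W[...,0]-.475)<.05)&(abs(W[...,1]+.215)<.03)&(W[...,2]>.09)
    n,l,s,ce=cv2.connectedComponentsWithStats(y.astype(np.uint8)); y=l==1+np.argmax(s[1:,4])
    P=np.array([onplane(c,r,q,.106) for r,q in np.argwhere(y)]) if c=="top" else W[y]
    t=np.radians(7.9); X=np.array([np.cos(t),np.sin(t)]);Y=np.array([-X[1],X[0]])
    u=P[:,:2]@X; v=P[:,:2]@Y; print("stub u",u.min(),u.max(),"v",v.min(),v.max(),np.median(v),"z med/max",np.median(P[:,2]),P[:,2].max(),len(P))
    for n in("stub_shoulder","stub_tip","gate_hinge"):
        for t_ in tip_of(c,n)[:2]:
            w=onplane(c,*t_["position"],.1)
            if abs(w[0]-.49)<.06 and w[1]<-.15: print(n,round(t_["confidence"],2),np.round(w,4),"u,v",np.round([w[:2]@X,w[:2]@Y],4))
E
python3 g.py; python3 go.py .4216 -.2248 .0566 98
```

```text
top yaw lo/hi deg [9.28569788 7.85846309] x at y=-.216 0.510234755898318 0.5232818369023212
stub u 0.4295992310306591 0.45115184504845735 v -0.28365896528424145 -0.27167968427733286 -0.27745886444346224 z med/max 0.1060000000000001 0.1060000000000001 36
stub_shoulder 0.8 [ 0.4993 -0.2115  0.1   ] u,v [ 0.4655 -0.2781]
stub_tip 0.47 [ 0.4659 -0.2105  0.1   ] u,v [ 0.4326 -0.2726]
gate_hinge 0.87 [ 0.5325 -0.338   0.1   ] u,v [ 0.481 -0.408]
side yaw lo/hi deg [8.93959358 7.70968416] x at y=-.216 0.511450972575787 0.5249479248833321
stub u 0.4302291312297004 0.4531996026510824 v -0.28681356588032364 -0.273083617227883 -0.28075117775898434 z med/max 0.10571378275183951 0.10886298486648716 57
stub_shoulder 0.77 [ 0.4864 -0.2104  0.1   ] u,v [ 0.4529 -0.2753]
stub_tip 0.59 [ 0.4579 -0.2186  0.1   ] u,v [ 0.4235 -0.2795]
gate_hinge 0.82 [ 0.5448 -0.3369  0.1   ] u,v [ 0.4933 -0.4086]
t 7.23 pos [0.4582 0.0191 0.0735] yaw_y 79.62 F [-0.1  0.3 -0.1] open 0.02541988267859872 30.000040617305785
txyz cm [ -0.79 -24.65   1.68] a [ 0.    -0.    -0.321]
```

>>> servo_tool:
  rows:
    - {"hand": 255, "tx": -0.1, "ty": -3.5, "tz": 0, "ax": 0, "ay": 0, "az": 0}
    - {"hand": 255, "tx": -0.1, "ty": -3.5, "tz": 0, "ax": 0, "ay": 0, "az": 0}
    - {"hand": 255, "tx": -0.1, "ty": -3.5, "tz": 0, "ax": 0, "ay": 0, "az": 0}
    - {"hand": 255, "tx": -0.1, "ty": -3.5, "tz": 0, "ax": 0, "ay": 0, "az": 0}
    - {"hand": 255, "tx": -0.1, "ty": -3.5, "tz": 0, "ax": 0, "ay": 0, "az": 0}
    - {"hand": 255, "tx": -0.1, "ty": -3.5, "tz": 0, "ax": 0, "ay": 0, "az": 0}
    - {"hand": 255, "tx": -0.1, "ty": -3.3, "tz": 0, "ax": 0, "ay": 0, "az": 0}
    - {"hand": 255, "tx": 0, "ty": 0, "tz": 0, "ax": 0, "ay": 0, "az": -0.11}

```text
time: 7.9
position: [0.4209, -0.2263, 0.0735]
orientation: [0.0, 0.038, 0.999, -0.001]
ft_force: [-0.6, 1.5, -0.7]
opening: 0.026
finger_force: 30.0
```

>>> servo_tool:
  rows:
    - {"hand": 255, "tx": 0, "ty": 0, "tz": 0, "ax": 0, "ay": 0, "az": -0.11}
    - {"hand": 255, "tx": 0, "ty": 0, "tz": 0, "ax": 0, "ay": 0, "az": -0.1}
    - {"hand": 255, "tx": 0, "ty": 0, "tz": 0, "ax": 0, "ay": 0, "az": 0}
    - {"hand": 255, "tx": 0, "ty": 0, "tz": 0, "ax": 0, "ay": 0, "az": 0}

```text
time: 8.23
position: [0.4212, -0.2216, 0.0733]
orientation: [-0.0, -0.068, 0.998, 0.0]
ft_force: [-0.1, 0.7, -1.2]
opening: 0.0258
finger_force: 30.0
```

```bash
python3 go.py .4225 -.2221 .0566 98.2
```

```text
t 8.23 pos [ 0.4212 -0.2216  0.0733] yaw_y 97.76 F [-0.1  0.7 -1.2] open 0.025766314637339315 29.999600122100674
txyz cm [-0.12 -0.07  1.67] a [ 0.    -0.    -0.008]
```

>>> servo_tool:
  rows:
    - {"hand": 255, "tx": -0.1, "ty": -0.05, "tz": 0.8, "ax": 0, "ay": 0, "az": -0.008}
    - {"hand": 255, "tx": 0, "ty": 0, "tz": 0.85, "ax": 0, "ay": 0, "az": 0}
    - {"hand": 255, "tx": 0, "ty": 0, "tz": 0, "ax": 0, "ay": 0, "az": 0}
    - {"hand": 255, "tx": 0, "ty": 0, "tz": 0, "ax": 0, "ay": 0, "az": 0}

```text
time: 8.57
position: [0.4216, -0.2221, 0.0561]
orientation: [-0.001, -0.072, 0.997, 0.001]
ft_force: [0.3, 0.8, -0.4]
opening: 0.0258
finger_force: 30.0
```

```bash
python3 v.py side s5 220 280 300 380;python3 go.py .4225 -.2221 .0566 98.2
python3 - <<'E'
from h import *
for n in("knob_mouth","knob_center","stub_tip","stub_shoulder"):
    for t in tip_of("side",n)[:2]: print(n,np.round(t["position"],1),round(t["confidence"],2))
print("pred mouth",pix("side",[.4225+.025*.99,-.2221+.0036,.1]),"tip",pix("side",[.4621,-.2166,.1]),"sh",pix("side",[.4849,-.2134,.1]))
E
```

```text
t 8.62 pos [ 0.4219 -0.2224  0.0566] yaw_y 98.29 F [-0.5  0.2 -0.8] open 0.026072472282340345 29.999962318106554
txyz cm [-0.07  0.02 -0.  ] a [ 0.001 -0.001  0.002]
knob_mouth [190.5 250.3] 0.9
knob_mouth [263.5 341.9] 0.7
knob_center [199.1 244.7] 0.61
knob_center [264.1 332.7] 0.58
stub_shoulder [250.7 355.7] 0.64
pred mouth (np.float64(261.5504630825501), np.float64(343.15135831024986)) tip (np.float64(257.73710246513883), np.float64(349.0294846552417)) sh (np.float64(251.89365794221393), np.float64(357.81312199198476))
```

View pics/s5.png

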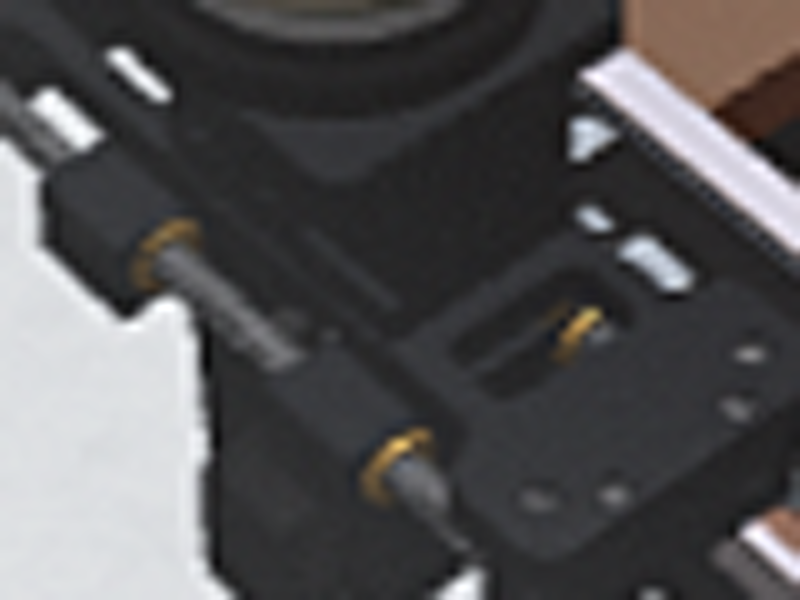

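The crop shows the gripper body hiding the knob and stub, so I'll insert by feel, using the measured positions.

>>> servo_tool:
  rows:
    - {"hand": 255, "tx": -0.7, "ty": 0, "tz": 0, "ax": 0, "ay": 0, "az": 0}
    - {"hand": 255, "tx": -0.6, "ty": 0, "tz": 0, "ax": 0, "ay": 0, "az": 0}
    - {"hand": 255, "tx": -0.3, "ty": 0, "tz": 0, "ax": 0, "ay": 0, "az": 0}
    - {"hand": 255, "tx": -0.2, "ty": 0, "tz": 0, "ax": 0, "ay": 0, "az": 0}
    - {"hand": 255, "tx": 0, "ty": 0, "tz": 0, "ax": 0, "ay": 0, "az": 0}

```text
time: 9.23
position: [0.4402, -0.2198, 0.0568]
orientation: [0.0, -0.073, 0.997, -0.0]
ft_force: [-0.0, -0.8, 0.0]
opening: 0.026
finger_force: 30.0
```

>>> servo_tool:
  rows:
    - {"hand": 255, "tx": -0.2, "ty": 0, "tz": 0, "ax": 0, "ay": 0, "az": 0}
    - {"hand": 255, "tx": -0.1, "ty": 0, "tz": 0, "ax": 0, "ay": 0, "az": 0}
    - {"hand": 255, "tx": 0, "ty": 0, "tz": 0, "ax": 0, "ay": 0, "az": 0}

```text
time: 9.48
position: [0.4425, -0.2193, 0.0567]
orientation: [-0.0, -0.073, 0.997, 0.0]
ft_force: [-1.6, 1.7, -0.3]
opening: 0.0258
finger_force: 30.0
```

```bash
python3 go.py .4437 -.2185 .0566 98.2
```

```text
t 9.48 pos [ 0.4425 -0.2193  0.0567] yaw_y 98.33 F [-1.6  1.7 -0.3] open 0.025845589562934094 29.999890410108492
txyz cm [-0.13  0.06  0.01] a [ 0.001 -0.001  0.002]
```

>>> servo_tool:
  rows:
    - {"hand": 255, "tx": -0.2, "ty": 0, "tz": 0, "ax": 0, "ay": 0, "az": 0}
    - {"hand": 255, "tx": 0, "ty": 0, "tz": 0, "ax": 0, "ay": 0, "az": 0}

```text
time: 9.65
position: [0.4439, -0.219, 0.0566]
orientation: [-0.001, -0.073, 0.997, 0.0]
ft_force: [-5.3, 0.5, 0.9]
opening: 0.026
finger_force: 30.0
```

>>> servo_tool:
  rows:
    - {"hand": 255, "tx": -0.2, "ty": 0, "tz": 0, "ax": 0, "ay": 0, "az": 0}
    - {"hand": 255, "tx": 0, "ty": 0, "tz": 0, "ax": 0, "ay": 0, "az": 0}

```text
time: 9.82
position: [0.447, -0.2194, 0.057]
orientation: [0.0, -0.072, 0.997, -0.0]
ft_force: [0.5, 0.7, -1.4]
opening: 0.0258
finger_force: 30.0
```

```bash
python3 go.py .4596 -.2162 .0566 98.2
```

```text
t 9.82 pos [ 0.447  -0.2194  0.057 ] yaw_y 98.3 F [ 0.5  0.7 -1.4] open 0.025753141619459446 29.99988728261087
txyz cm [-1.29  0.13  0.04] a [-0.001  0.001  0.002]
```

>>> servo_tool:
  rows:
    - {"hand": 255, "tx": -0.2, "ty": 0, "tz": 0, "ax": 0, "ay": 0, "az": 0}
    - {"hand": 255, "tx": -0.1, "ty": 0, "tz": 0, "ax": 0, "ay": 0, "az": 0}
    - {"hand": 255, "tx": 0, "ty": 0, "tz": 0, "ax": 0, "ay": 0, "az": 0}

```text
time: 10.07
position: [0.4501, -0.2188, 0.0571]
orientation: [0.0, -0.073, 0.997, -0.0]
ft_force: [0.1, -3.3, -0.4]
opening: 0.0258
finger_force: 30.0
```

```bash
python3 go.py .4596 -.2162 .0566 98.2
```

```text
t 10.07 pos [ 0.4501 -0.2188  0.0571] yaw_y 98.32 F [ 0.1 -3.3 -0.4] open 0.025814561248439845 30.000011196825653
txyz cm [-0.98  0.12  0.05] a [-0.001  0.001  0.002]
```

>>> servo_tool:
  rows:
    - {"hand": 255, "tx": -0.2, "ty": -0.05, "tz": 0, "ax": 0, "ay": 0, "az": 0}
    - {"hand": 255, "tx": -0.2, "ty": 0, "tz": 0, "ax": 0, "ay": 0, "az": 0}
    - {"hand": 255, "tx": 0, "ty": 0, "tz": 0, "ax": 0, "ay": 0, "az": 0}

```text
time: 10.32
position: [0.4541, -0.2184, 0.0569]
orientation: [0.0, -0.073, 0.997, -0.0]
ft_force: [0.8, -1.4, -1.3]
opening: 0.0257
finger_force: 30.0
```

>>> servo_tool:
  rows:
    - {"hand": 255, "tx": -0.2, "ty": 0, "tz": 0, "ax": 0, "ay": 0, "az": 0}
    - {"hand": 255, "tx": 0, "ty": 0, "tz": 0, "ax": 0, "ay": 0, "az": 0}

```text
time: 10.48
position: [0.4559, -0.2181, 0.0569]
orientation: [0.0, -0.073, 0.997, -0.0]
ft_force: [0.7, -0.9, -0.8]
opening: 0.0257
finger_force: 30.0
```

```bash
python3 go.py .4596 -.2162 .0566 98.2
```

```text
t 10.48 pos [ 0.4559 -0.2181  0.0569] yaw_y 98.32 F [ 0.7 -0.9 -0.8] open 0.02569324812441197 29.999883695854805
txyz cm [-0.39  0.13  0.03] a [-0.     0.     0.002]
```

>>> servo_tool:
  rows:
    - {"hand": 255, "tx": -0.2, "ty": 0, "tz": 0, "ax": 0, "ay": 0, "az": 0}
    - {"hand": 255, "tx": 0, "ty": 0, "tz": 0, "ax": 0, "ay": 0, "az": 0}

```text
time: 10.65
position: [0.4579, -0.2178, 0.0569]
orientation: [0.0, -0.073, 0.997, -0.0]
ft_force: [0.4, -1.5, -0.5]
opening: 0.0256
finger_force: 30.0
```

>>> servo_tool:
  rows:
    - {"hand": 255, "tx": -0.15, "ty": 0, "tz": 0, "ax": 0, "ay": 0, "az": 0}
    - {"hand": 255, "tx": 0, "ty": 0, "tz": 0, "ax": 0, "ay": 0, "az": 0}

```text
time: 10.82
position: [0.4593, -0.2176, 0.0569]
orientation: [0.0, -0.073, 0.997, -0.0]
ft_force: [0.7, -1.7, -0.3]
opening: 0.0261
finger_force: 30.0
```

>>> servo_tool:
  rows:
    - {"hand": 255, "tx": -0.1, "ty": 0, "tz": 0, "ax": 0, "ay": 0, "az": 0}
    - {"hand": 255, "tx": 0, "ty": 0, "tz": 0, "ax": 0, "ay": 0, "az": 0}

```text
time: 10.98
position: [0.4602, -0.2175, 0.0569]
orientation: [0.0, -0.073, 0.997, -0.0]
ft_force: [-0.1, -1.6, -0.4]
opening: 0.0258
finger_force: 30.0
```

>>> servo_tool:
  rows:
    - {"hand": 255, "tx": -0.1, "ty": 0, "tz": 0, "ax": 0, "ay": 0, "az": 0}
    - {"hand": 255, "tx": 0, "ty": 0, "tz": 0, "ax": 0, "ay": 0, "az": 0}

```text
time: 11.15
position: [0.4611, -0.2173, 0.0569]
orientation: [-0.0, -0.073, 0.997, 0.0]
ft_force: [-1.2, -2.5, -0.0]
opening: 0.0257
finger_force: 30.0
```

>>> servo_tool:
  rows:
    - {"hand": 255, "tx": -0.1, "ty": 0, "tz": 0, "ax": 0, "ay": 0, "az": 0}
    - {"hand": 255, "tx": 0, "ty": 0, "tz": 0, "ax": 0, "ay": 0, "az": 0}

```text
time: 11.32
position: [0.4621, -0.2169, 0.0569]
orientation: [-0.0, -0.073, 0.997, 0.0]
ft_force: [-1.4, -0.4, 0.4]
opening: 0.0254
finger_force: 30.0
```

>>> servo_tool:
  rows:
    - {"hand": 255, "tx": -0.1, "ty": 0, "tz": 0, "ax": 0, "ay": 0, "az": 0}
    - {"hand": 255, "tx": 0, "ty": 0, "tz": 0, "ax": 0, "ay": 0, "az": 0}

```text
time: 11.48
position: [0.463, -0.2167, 0.0568]
orientation: [-0.0, -0.073, 0.997, 0.0]
ft_force: [-1.7, 0.1, -0.5]
opening: 0.0259
finger_force: 30.0
```

>>> servo_tool:
  rows:
    - {"hand": 255, "tx": -0.1, "ty": 0, "tz": 0, "ax": 0, "ay": 0, "az": 0}
    - {"hand": 255, "tx": 0, "ty": 0, "tz": 0, "ax": 0, "ay": 0, "az": 0}

```text
time: 11.65
position: [0.4634, -0.2166, 0.0567]
orientation: [-0.001, -0.073, 0.997, 0.0]
ft_force: [-6.3, 0.3, 1.8]
opening: 0.0256
finger_force: 30.0
```

>>> servo_tool:
  rows:
    - {"hand": 255, "tx": -0.1, "ty": 0, "tz": 0, "ax": 0, "ay": 0, "az": 0}
    - {"hand": 255, "tx": 0, "ty": 0, "tz": 0, "ax": 0, "ay": 0, "az": 0}

```text
time: 11.82
position: [0.4635, -0.2165, 0.0566]
orientation: [-0.002, -0.073, 0.997, 0.001]
ft_force: [-11.6, -0.7, 3.9]
opening: 0.0257
finger_force: 30.0
```

```bash
python3 go.py .4596 -.2162 .0566 98.2
```

```text
t 11.82 pos [ 0.4635 -0.2165  0.0566] yaw_y 98.34 F [-11.6  -0.7   3.9] open 0.025667161056090328 30.00056567892898
txyz cm [0.38 0.09 0.01] a [ 0.002 -0.004  0.002]
```

>>> servo_tool:
  rows:
    - {"hand": 255, "tx": 0.1, "ty": 0, "tz": 0, "ax": 0, "ay": 0, "az": 0}
    - {"hand": 255, "tx": 0, "ty": 0, "tz": -0.2, "ax": 0, "ay": 0, "az": 0}
    - {"hand": 255, "tx": 0, "ty": 0, "tz": -0.2, "ax": 0, "ay": 0, "az": 0}
    - {"hand": 255, "tx": 0, "ty": 0, "tz": 0, "ax": 0, "ay": 0, "az": 0}

```text
time: 12.15
position: [0.4634, -0.2166, 0.0608]
orientation: [-0.001, -0.073, 0.997, 0.0]
ft_force: [-6.1, -0.1, -1.5]
opening: 0.026
finger_force: 30.0
```

>>> servo_tool:
  rows:
    - {"hand": 255, "tx": 0, "ty": 0, "tz": -0.2, "ax": 0, "ay": 0, "az": 0}
    - {"hand": 255, "tx": 0, "ty": 0, "tz": -0.2, "ax": 0, "ay": 0, "az": 0}
    - {"hand": 255, "tx": 0, "ty": 0, "tz": -0.1, "ax": 0, "ay": 0, "az": 0}
    - {"hand": 255, "tx": 0, "ty": 0, "tz": 0, "ax": 0, "ay": 0, "az": 0}

```text
time: 12.48
position: [0.4634, -0.2166, 0.0657]
orientation: [-0.001, -0.073, 0.997, 0.0]
ft_force: [-6.4, -0.9, -1.5]
opening: 0.0258
finger_force: 30.0
```

```bash
python3 go.py .4635 -.2165 .0656 98.2
```

```text
t 12.48 pos [ 0.4634 -0.2166  0.0657] yaw_y 98.33 F [-6.4 -0.9 -1.5] open 0.025801049418588098 29.99968576070387
txyz cm [-0.02  0.01  0.01] a [ 0.001 -0.002  0.002]
```

>>> servo_tool:
  rows:
    - {"hand": 255, "tx": 0, "ty": -0.2, "tz": 0, "ax": 0, "ay": 0, "az": 0}
    - {"hand": 255, "tx": 0, "ty": -0.2, "tz": 0, "ax": 0, "ay": 0, "az": 0}
    - {"hand": 255, "tx": 0, "ty": 0, "tz": 0, "ax": 0, "ay": 0, "az": 0}

```text
time: 12.73
position: [0.4638, -0.2205, 0.0655]
orientation: [-0.001, -0.073, 0.997, 0.001]
ft_force: [-6.0, 0.1, -2.1]
opening: 0.0258
finger_force: 30.0
```

>>> servo_tool:
  rows:
    - {"hand": 255, "tx": 0, "ty": -0.2, "tz": 0, "ax": 0, "ay": 0, "az": 0}
    - {"hand": 255, "tx": 0, "ty": -0.2, "tz": 0, "ax": 0, "ay": 0, "az": 0}
    - {"hand": 255, "tx": 0, "ty": 0, "tz": 0, "ax": 0, "ay": 0, "az": 0}

```text
time: 12.98
position: [0.4644, -0.2245, 0.0655]
orientation: [-0.001, -0.073, 0.997, 0.001]
ft_force: [-7.4, -0.4, -2.5]
opening: 0.026
finger_force: 30.0
```

```bash
python3 go.py .4635 -.2165 .0656 98.2
```

```text
t 12.98 pos [ 0.4644 -0.2245  0.0655] yaw_y 98.33 F [-7.4 -0.4 -2.5] open 0.02597188644704231 29.999602111056447
txyz cm [-0.03  0.8  -0.01] a [ 0.002 -0.002  0.002]
```

>>> servo_tool:
  rows:
    - {"hand": 255, "tx": 0.03, "ty": -0.3, "tz": 0, "ax": 0, "ay": 0, "az": 0}
    - {"hand": 255, "tx": 0.03, "ty": -0.3, "tz": 0, "ax": 0, "ay": 0, "az": 0}
    - {"hand": 255, "tx": 0, "ty": -0.3, "tz": 0, "ax": 0, "ay": 0, "az": 0}
    - {"hand": 255, "tx": 0, "ty": 0, "tz": 0, "ax": 0, "ay": 0, "az": 0}

```text
time: 13.32
position: [0.4662, -0.2342, 0.0659]
orientation: [0.0, -0.072, 0.997, -0.0]
ft_force: [-1.3, 0.2, -2.9]
opening: 0.0259
finger_force: 30.0
```

>>> servo_tool:
  rows:
    - {"hand": 255, "tx": 0, "ty": -0.3, "tz": 0, "ax": 0, "ay": 0, "az": 0}
    - {"hand": 255, "tx": 0, "ty": -0.3, "tz": 0, "ax": 0, "ay": 0, "az": 0}
    - {"hand": 255, "tx": 0, "ty": -0.3, "tz": 0, "ax": 0, "ay": 0, "az": 0}
    - {"hand": 255, "tx": 0, "ty": -0.3, "tz": 0, "ax": 0, "ay": 0, "az": 0}
    - {"hand": 255, "tx": 0, "ty": 0, "tz": 0, "ax": 0, "ay": 0, "az": 0}
    - {"hand": 255, "tx": 0, "ty": 0, "tz": 0, "ax": 0, "ay": 0, "az": 0}

```text
time: 13.82
position: [0.4679, -0.2462, 0.066]
orientation: [0.0, -0.072, 0.997, -0.0]
ft_force: [-2.3, -1.5, -2.4]
opening: 0.0256
finger_force: 30.0
```

```bash
python3 go.py .4635 -.2165 .0656 98.2
```

```text
t 13.82 pos [ 0.4679 -0.2462  0.066 ] yaw_y 98.3 F [-2.3 -1.5 -2.4] open 0.025633048763685804 29.999586229096167
txyz cm [0.01 3.01 0.04] a [-0.001  0.001  0.002]
```

>>> servo_tool:
  rows:
    - {"hand": 255, "tx": -0.51, "ty": 0.28, "tz": 0, "ax": 0, "ay": 0, "az": 0.05}
    - {"hand": 255, "tx": -0.51, "ty": 0.28, "tz": 0, "ax": 0, "ay": 0, "az": 0.05}
    - {"hand": 255, "tx": -0.51, "ty": 0.28, "tz": 0, "ax": 0, "ay": 0, "az": 0.05}
    - {"hand": 255, "tx": 0, "ty": 0, "tz": 0, "ax": 0, "ay": 0, "az": 0}
    - {"hand": 255, "tx": 0, "ty": 0, "tz": 0, "ax": 0, "ay": 0, "az": 0}

```text
time: 14.23
position: [0.4822, -0.2359, 0.066]
orientation: [0.0, 0.001, 1.0, -0.0]
ft_force: [-2.3, 0.3, -1.6]
opening: 0.0255
finger_force: 30.0
```

```bash
cat > w.py <<'E'
from h import *
s=status.sense(); q=np.array(s["orientation"]); M=R.from_quat(q[[1,2,3,0]]).as_matrix()
r=s["position"][:2]-[.5396,-.3368]; yaw=np.arctan2(M[1,1],M[0,1])-np.pi/2
a=[np.cos(yaw),np.sin(yaw)]; print("t",round(s["time"],2),"theta",np.radians(8.3)-yaw,"gate frame",r@a,r@[-a[1],a[0]],"z",s["position"][2],"F gate xy",np.round([s["ft_force"][:2]@a,s["ft_force"][:2]@[-a[1],a[0]],s["ft_force"][2]],1),s["wrist_torque"],s["opening"])
E
python3 w.py
```

```text
t 14.23 theta 0.14779428134458752 gate frame -0.057701712696676115 0.10069698552367022 z 0.06597046200074083 F gate xy [-2.3  0.3 -1.6] [-0.1244424   0.32293785 -0.03524804] 0.025526641930301
```

>>> servo_tool:
  rows:
    - {"hand": 255, "tx": -0.51, "ty": 0.27, "tz": 0, "ax": 0, "ay": 0, "az": 0.05}
    - {"hand": 255, "tx": -0.51, "ty": 0.27, "tz": 0, "ax": 0, "ay": 0, "az": 0.05}
    - {"hand": 255, "tx": -0.51, "ty": 0.27, "tz": 0, "ax": 0, "ay": 0, "az": 0.05}
    - {"hand": 255, "tx": 0, "ty": 0, "tz": 0, "ax": 0, "ay": 0, "az": 0}
    - {"hand": 255, "tx": 0, "ty": 0, "tz": 0, "ax": 0, "ay": 0, "az": 0}

```text
time: 14.65
position: [0.4975, -0.2286, 0.0658]
orientation: [-0.0, 0.076, 0.997, 0.0]
ft_force: [-2.1, 0.5, -2.5]
opening: 0.0259
finger_force: 30.0
```

```bash
python3 w.py
```

```text
t 14.65 theta 0.2969965400897002 gate frame -0.05801662781531094 0.100523722838446 z 0.06580677341047735 F gate xy [-2.1  0.1 -2.5] [-0.04136529  0.37360073 -0.0616285 ] 0.025941390711015776
```

>>> servo_tool:
  rows:
    - {"hand": 255, "tx": -0.51, "ty": 0.26, "tz": 0, "ax": 0, "ay": 0, "az": 0.05}
    - {"hand": 255, "tx": -0.51, "ty": 0.26, "tz": 0, "ax": 0, "ay": 0, "az": 0.05}
    - {"hand": 255, "tx": -0.41, "ty": 0.21, "tz": 0, "ax": 0, "ay": 0, "az": 0.04}
    - {"hand": 255, "tx": 0, "ty": 0, "tz": 0, "ax": 0, "ay": 0, "az": 0}
    - {"hand": 255, "tx": 0, "ty": 0, "tz": 0, "ax": 0, "ay": 0, "az": 0}
    - {"hand": 255, "tx": 0, "ty": 0, "tz": 0, "ax": 0, "ay": 0, "az": 0}
    - {"hand": 255, "tx": 0, "ty": 0, "tz": 0, "ax": 0, "ay": 0, "az": 0}

```text
time: 15.23
position: [0.5128, -0.2242, 0.0658]
orientation: [-0.0, 0.146, 0.989, 0.0]
ft_force: [-4.0, 1.3, -2.5]
opening: 0.0259
finger_force: 30.0
```

```bash
python3 w.py; python3 v.py top t6 120 260 320 500
```

```text
t 15.23 theta 0.4384293841578032 gate frame -0.058263295781384075 0.0999769475988954 z 0.06577981922044038 F gate xy [-4.2  0.1 -2.5] [ 0.158221    0.5424144  -0.02640066] 0.025906610221894173
```

View pics/t6.png

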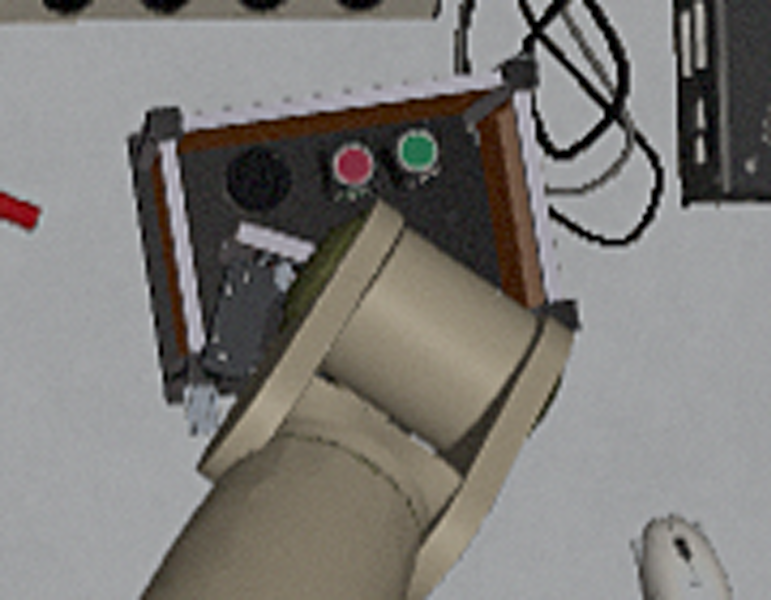

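The picture shows the gate's free edge swung inwards at crop (275,240), about 25° open, with the optics untouched. The measured force matches the spring load.

```bash
python3 -c "
from h import *
print(status.sense()['finger_force']); print(ctrl.job_done())"
```

```text
29.999523240840062
the job is handed in; nothing more can be done
None
```

I handed the job in with the knob home on the stub, the bolt lifted over the lip and drawn back about 29 mm, and the gate held at about 0.44 rad (25°) by the gripped knob; the verdict was not shown.

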